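Uncover an amber sample tube and hold it tilted over the light pad

TASK

The amber glass tube in the white stand has to be checked for residue. First take off the blue ball that covers its mouth and lower it gently into the steel pot, setting it down on the cork ring rather than dropping it; then draw the tube up out of its stand, tip it about halfway over (45 degrees, mouth still the upper end) and finish while holding it still there in the gripper, with its foot above the middle of the light pad and at least 10 cm above the bench. Do not disturb the solvent bottle, the jar or the wrench.

Things in the scene. Friction and masses are not known exactly. Their poses are not given: they have to be found in the camera images.
- stand: fixed white plastic block 90 x 90 mm, 55 mm high, with one upright round hole of 49 mm diameter, 45 mm deep, in the middle of its top; origin at the centre of its underside on the bench, z up. It may be turned about the vertical and its place varies.
- tube: open-topped straight amber glass tube, outer diameter 46 mm, inner 40 mm, 130 mm long, about 0.12 kg (varies), plain outside; origin at the centre of its closed foot, its z axis runs along the tube from foot to mouth. It starts upright in the stand, foot 10 mm above the bench, mouth 140 mm above the bench, 85 mm showing above the stand, and slides straight up out of the hole.
- ball_center (a point): centre of the blue plastic ball, 50 mm diameter, about 0.05 kg, hollow and light; it starts resting loose on the tube's mouth, its centre about 15 mm above the rim (155 mm above the bench).
- ball: the same blue ball as a body; its origin is a point on its surface that turns with it, so use ball_center for its position.
- pot: loose round steel pot, outer diameter 150 mm, 75 mm high, walls 3 mm, floor 5 mm thick, 0.9 kg; a flat cork ring 12 mm thick (outer diameter 76 mm, hole 32 mm) is fixed in the middle of its floor, top of the ring 17 mm above the bench. A ball seated in the ring has its centre about 36 mm above the bench. Origin at the centre of its underside, z up.
- pad: fixed flat light pad, 130 x 130 mm, 8 mm thick, grey with a bright white top; origin at the centre of its underside on the bench.
- solvent: bystander: closed clear bottle with grey cap, 64 mm diameter, 140 mm high; origin at the centre of its underside.
- jar: bystander: amber jar with white lid, 56 mm diameter, 70 mm high; origin at the centre of its underside.
- wrench: bystander: steel wrench 140 mm long lying flat on the bench between the robot and the work, roughly crosswise to the robot's forward direction; origin under its middle.
Not all that is in view belongs to the job. Leave any green or pink look-alike of the tube alone.

How it is judged:
By the outcome, as a careful person would: the job done as asked, in the order asked, and still so for the second after the job is handed in, while the arm keeps its last pose, push and grip.
It also fails if it takes over 64 s, if anything falls off the work surface, if the arm or the gripper's body presses on something with over 40 N, if the wrist force passes 120 N, or if a joint passes its speed limit or range.

ROBOT

A 6-joint arm with a two-finger parallel gripper is mounted at the origin on the work surface. World frame = base frame: x ahead of the robot, y to its left, z up, the work surface at z = 0. Lengths are in m, angles in rad, forces in N, time in s.
With the tool pointing down it reaches from about 0.425 to 1.125 m from the base axis. Payload 14.9 kg.
Tool frame: the origin (TCP) lies at the very end of the fingers, on their centre line; the grasp point (between the pads) lies 19 mm behind it (env.tcp_to_grasp is the distance from the TCP to the grasp point, in m); z points along the fingers, y is the line along which they close (so a half turn about z gives the same grasp; the last joint's range is limited). The gripper opens to 91 mm and grips with 3 to 60 N. Pads are 32 mm wide; open, the fingers measure 118 mm over their backs; the gripper's body (76 mm by 178 mm) begins 60 mm behind the grasp point.
Start: joints at [-0.033, 0.379, 1.734, -0, 1.028, -0.033], TCP at [0.7, -0, 0.214] pointing down, gripper open.
Joint ranges: [-2.77, 2.77], [-0.74, 2.19], [0, 2.66], [-1.06, 4.2], [0.31, 2.87], [-3.08, 3.08]. Speed limits (rad/s): [1.89, 1.89, 2.39, 3.14, 3.14, 3.14].

INTERFACE

Orientations are given as a unit quaternion [w, x, y, z].
In Python, from station import env, hand, imaging, close_job, spotter gives the robot as it stands. Calls block until the motion is done:
- env.move_pose(position, orientation): joint-space move of the TCP to a pose.
- env.move_straight(position, max_speed=0.15, rotation=None): straight line of the TCP; rotation=None keeps the orientation; max_speed is the mean speed in m/s.
- env.movej(angles): joint-space move.
- hand.gripper_to(opening, f_grip=None): finger opening in m; f_grip is the grip in N (None keeps the last); returns when the fingers have stopped.
- env.sleep(seconds).
- env.solve_ik(position, orientation): joint angles nearest the present ones, or None.
- imaging.snapshot(name): name is "scene" or "side" or "wrist"; returns the picture (420x560x3 uint8, red, green, blue); there is no depth.
- imaging.calibration(name): a dict with "mtx" (3x3 intrinsics, pixels), "distortion" ([k1, k2, p1, p2, k3] as OpenCV has them; the pictures are not rectified), "cam_to_world" (4x4, takes a point from camera to world coordinates). Camera axes: x right, y down, z forward; pixel columns grow to the right and rows downward; lengths in m; the calibration is good to about 2 mm. A picture is of the moment at which its call begins: read the wrist's pose just before it. calibration takes no time and is no camera call; for the wrist camera it gives the pose at the moment of the call.
A pose or a line that the arm cannot do raises env.MotionError and nothing moves.
- close_job(): hands the job in; it is judged then, once.
Trained networks look in the newest picture that a camera, given by its name, has taken for a name from the list of things; names that differ only in an ending like _2 or _b are one class to them, and where a whole thing is asked for, a point or a joint stands for the part that bears it (a point fixed in the world has none). Each returns a list of dicts, best first, with "score" (0 to 1); they miss things now and then, are a little off and sometimes report something else, mostly with a low value. They report only what shows in the picture. A call takes as long as a camera call. They do not tell look-alikes from the thing itself.
- spotter.recognise(thing, camera): "box" ([left, top, right, bottom] in pixels, round what is visible of it).
- spotter.trace(thing, camera): "pixels" (420x560 bool, what is visible of it) and "box" ([left, top, right, bottom] in pixels, round what is visible of it).
Readings, each from a call of its own:
- env.current_t(): time.
- env.current_qpos(): joint angles.
- env.current_dq(): joint speeds.
- env.current_effort(): joint torques, N m.
- env.current_tool_pos(): TCP position.
- env.current_ee_rot(): TCP orientation.
- env.current_force(): force on the tool from outside, world axes, zero at the start.
- env.current_wrist_torque(): the same for the moment, N m.
- env.current_grip_width(): finger opening in m.
- env.current_grip_force(): force on a finger pad.
Only numpy, scipy, OpenCV 4.12 (cv2) and the standard library are available. Lean on these libraries where they do the work, as an engineer would, in place of code of your own. Each camera call takes 0.05 s, during which the arm holds its last target. There are 200 camera calls.

## Working session

There is one attempt and no reset: what is moved stays moved. The work goes in short steps, each a Python script; the robot and the scene stay as the last script left them, time stands still between calls to the robot, and variables do not carry over. Pictures are saved under pics/ and viewed, at most 10 in all, crops included, and the job is handed in when it is done.

```bash
ls; mkdir -p pics; cat > h.py <<'E'
import numpy as np, cv2
from station import env, hand, imaging, close_job, spotter
def ray(cam,uv,c=None):
    c=c or imaging.calibration(cam); T=np.array(c["cam_to_world"])
    p=cv2.undistortPoints(np.array([[uv]],float),np.array(c["mtx"]),np.array(c["distortion"]))[0,0]
    return T[:3,3], T[:3,:3]@np.array([p[0],p[1],1.])
def atz(cam,uv,z,c=None):
    o,d=ray(cam,uv,c); return o+d*(z-o[2])/d[2]
def proj(cam,P,c=None):
    c=c or imaging.calibration(cam); T=np.linalg.inv(np.array(c["cam_to_world"]))
    return cv2.projectPoints(np.atleast_2d(np.array(P,float)),cv2.Rodrigues(T[:3,:3])[0],T[:3,3],np.array(c["mtx"]),np.array(c["distortion"]))[0][:,0]
def tri(obs):
    A=np.zeros((3,3));b=np.zeros(3)
    for o,d in obs:
        d=d/np.linalg.norm(d);M=np.eye(3)-np.outer(d,d);A+=M;b+=M@o
    return np.linalg.solve(A,b)
E
python3 - <<'E'
from h import *
np.set_printoptions(precision=3,suppress=True)
ims=[]
for c in ["scene","side","wrist"]:
    im=imaging.snapshot(c); cv2.imwrite(f"pics/{c}0.png",im[:,:,::-1])
    T=np.array(imaging.calibration(c)["cam_to_world"]);print(c,T[:3,3],T[:3,2])
    for t in ["ball_center","tube","stand","pot","pad","solvent","jar","wrench"]:
        print(t,[(np.round(r["box"]).tolist(),round(r["score"],2)) for r in spotter.recognise(t,c)[:4]])
print(env.current_ee_rot(),env.current_t())
E
```

```text
pics
scene [ 0.987 -0.662  0.777] [-0.41   0.624 -0.665]
ball_center [([166.0, 215.0, 193.0, 241.0], 0.9)]
tube [([169.0, 231.0, 197.0, 269.0], 0.98), ([187.0, 186.0, 212.0, 236.0], 0.94), ([131.0, 271.0, 170.0, 330.0], 0.93), ([138.0, 203.0, 167.0, 260.0], 0.69)]
stand [([160.0, 249.0, 215.0, 295.0], 0.76)]
pot [([259.0, 183.0, 319.0, 248.0], 0.63)]
pad [([280.0, 147.0, 338.0, 184.0], 0.88), ([168.0, 213.0, 193.0, 239.0], 0.62)]
solvent [([290.0, 261.0, 325.0, 324.0], 0.77)]
jar [([382.0, 170.0, 401.0, 204.0], 0.67)]
wrench []
side [ 0.248 -0.667  0.865] [ 0.307  0.61  -0.73 ]
ball_center [([270.0, 273.0, 299.0, 297.0], 0.86)]
tube [([212.0, 298.0, 242.0, 350.0], 0.95), ([214.0, 247.0, 242.0, 298.0], 0.72), ([329.0, 271.0, 357.0, 323.0], 0.64), ([274.0, 289.0, 296.0, 322.0], 0.62)]
stand []
pot [([247.0, 182.0, 307.0, 248.0], 0.86)]
pad [([186.0, 156.0, 237.0, 197.0], 0.97)]
solvent [([362.0, 216.0, 395.0, 268.0], 0.75)]
jar [([288.0, 128.0, 302.0, 160.0], 0.69), ([183.0, 157.0, 234.0, 196.0], 0.35)]
wrench [([191.0, 228.0, 217.0, 269.0], 0.78)]
wrist [0.7   0.073 0.386] [-0.001 -0.258 -0.966]
ball_center []
tube []
stand []
pot [([58.0, 109.0, 237.0, 273.0], 0.66)]
pad []
solvent [([292.0, 319.0, 349.0, 354.0], 0.83)]
jar []
wrench [([1.0, 109.0, 27.0, 243.0], 0.92)]
[0.    0.707 0.707 0.   ] 1.35
```

View pics/scene0.png

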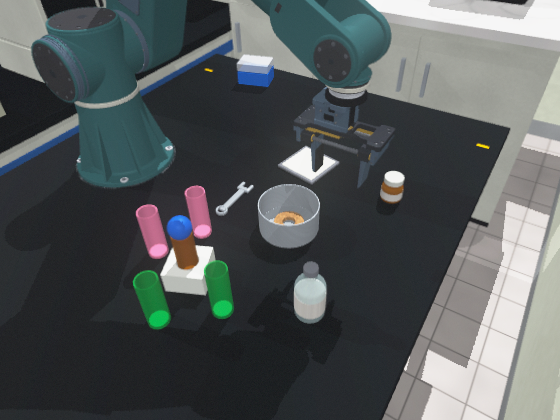

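View pics/side0.png

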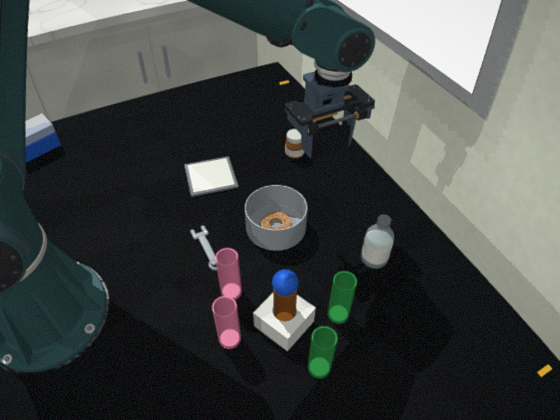

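Scene: blue ball at (179,228) on the amber tube, stand at (188,270), two pink and two green decoys around it. Pot at (289,216), pad at (309,164), wrench at (235,198), jar at (392,187), solvent at (310,295). The side view agrees, with the ball at (285,284).

```bash
cat > m.py <<'E'
from h import *
from scipy.optimize import least_squares
np.set_printoptions(precision=4,suppress=True)
def fitcyl(obs,r,z0,z1,x0=(0.6,-0.2)):
    a=np.linspace(0,2*np.pi,40)
    def res(p):
        out=[]
        for cam,box,c in obs:
            P=[[p[0]+r*np.cos(t),p[1]+r*np.sin(t),z] for t in a for z in(z0,z1)]
            q=proj(cam,P,c); out+=list(np.r_[q.min(0),q.max(0)]-np.array(box))
        return out
    s=least_squares(res,x0,loss="soft_l1"); return s.x,np.round(s.fun,1)
def comps(cam,im,lo,hi,mn=100):
    m=cv2.inRange(cv2.cvtColor(im,cv2.COLOR_RGB2HSV),lo,hi)
    n,l,s,c=cv2.connectedComponentsWithStats(m)
    return [([s[i,0],s[i,1],s[i,0]+s[i,2]-1,s[i,1]+s[i,3]-1],c[i],s[i,4]) for i in range(1,n) if s[i,4]>mn]
E
python3 - <<'E'
from m import *
C={c:imaging.calibration(c) for c in["scene","side"]}
I={c:cv2.imread(f"pics/{c}0.png")[:,:,::-1].copy() for c in C}
for c in C:
    print(c)
    for n,lo,hi in[("blue",(105,150,60),(130,255,255)),("green",(50,120,40),(75,255,255)),("pink",(160,60,60),(179,255,255)),("orange",(5,100,50),(22,255,255))]:
        for b,ce,a in comps(c,I[c],lo,hi,60): print(" ",n,b,ce,a)
def f(n,s,d,*k):
    print(n,*fitcyl([("scene",s,C["scene"]),("side",d,C["side"])],*k))
f("pot",[259,183,319,248],[247,182,307,248],.075,0,.075)
f("solv",[290,261,325,324],[362,216,395,268],.032,0,.14)
f("jar",[382,170,404,204],[285,128,305,160],.028,0,.07)
f("wr",[216,182,253,216],[191,228,217,269],.07,0,.005)
print("ball",tri([ray("scene",(179.5,228)),ray("side",(285,284.5))]))
for c in C:
    m=spotter.trace
    imaging.snapshot(c)
    for t in["pad","pot","ball_center","stand"]:
        for r in spotter.trace(t,c)[:1]:
            y,x=np.nonzero(r["pixels"]); print(c,t,r["box"],x.mean(),y.mean(), atz(c,(x.mean(),y.mean()),{"pad":.008,"pot":.04,"ball_center":.155,"stand":.03}[t]),r["score"])
            if t in("pad","stand"): print(cv2.minAreaRect(np.array([atz(c,(a,b),.008 if t=="pad" else .055)[:2]*1000 for a,b in zip(x,y)],np.float32)))
E
```

```text
scene
  blue [np.int32(140), np.int32(40), np.int32(231), np.int32(95)] [189.4286  66.1918] 511
  blue [np.int32(237), np.int32(66), np.int32(273), np.int32(86)] [255.4471  78.0799] 463
  blue [np.int32(0), np.int32(126), np.int32(78), np.int32(175)] [ 38.1227 150.5037] 546
  blue [np.int32(167), np.int32(215), np.int32(191), np.int32(239)] [178.8441 226.8212] 481
  green [np.int32(204), np.int32(260), np.int32(233), np.int32(318)] [219.0179 289.1329] 1287
  green [np.int32(133), np.int32(270), np.int32(170), np.int32(329)] [151.8462 299.0062] 1450
  pink [np.int32(184), np.int32(185), np.int32(211), np.int32(238)] [198.1078 210.95  ] 1039
  pink [np.int32(135), np.int32(204), np.int32(168), np.int32(258)] [151.9554 230.6577] 1189
  orange [np.int32(306), np.int32(127), np.int32(339), np.int32(138)] [322.7593 132.3704] 108
  orange [np.int32(381), np.int32(181), np.int32(403), np.int32(194)] [391.6894 189.1988] 161
  orange [np.int32(274), np.int32(212), np.int32(303), np.int32(223)] [288.2361 217.206 ] 233
  orange [np.int32(170), np.int32(232), np.int32(197), np.int32(268)] [185.17
[... 1815 characters left out ...]
), (104.52793884277344, 130.5681915283203), 27.677536010742188)
side pad [183.9, 156.4, 238.7, 196.4] 210.02704443013522 175.70830650354154 [0.4906 0.2424 0.008 ] 0.93
((491.9591064453125, 246.1612548828125), (140.39817810058594, 129.71371459960938), 80.02288055419922)
side pot [245.2, 182.3, 306.7, 245.3] 275.41932675565874 216.9886825304701 [ 0.573  -0.0017  0.04  ] 0.57
side ball_center [270.2, 268.8, 296.2, 298.0] 284.6252158894646 282.71848013816924 [ 0.4705 -0.2495  0.155 ] 0.94
side stand [256.1, 300.2, 318.7, 353.2] 283.93884120171674 321.8658798283262 [ 0.465  -0.2613  0.03  ] 0.84
((464.98638916015625, -261.0412902832031), (113.69313049316406, 110.0936050415039), 23.69464111328125)
```

```bash
python3 - <<'E'
from m import *
C={c:imaging.calibration(c) for c in["scene","side"]}
def f(n,s,d,*k): print(n,*fitcyl([("scene",s,C["scene"]),("side",d,C["side"])],*k))
f("greenN",[204,260,233,318],[327,270,357,323],.023,0,.13)
f("greenS",[133,270,170,329],[307,326,337,378],.023,0,.13)
f("pinkA",[184,185,211,238],[214,247,242,299],.023,0,.13)
f("pinkB",[135,204,168,258],[211,297,241,348],.023,0,.13)
from scipy.spatial.transform import Rotation as R
def q(yaw,tilt=0,ax=0): # ax: world azimuth toward which tool z leans
    r=R.from_quat([.7071068,.7071068,0,0]); r=R.from_euler("z",yaw)*r
    if tilt: r=R.from_rotvec(tilt*np.array([np.sin(ax),-np.cos(ax),0]))*r
    return np.roll(r.as_quat(),1),r.as_matrix()
for y in np.arange(-90,91,15):
    a=[env.solve_ik([.47,-.247,z],q(np.radians(y))[0]) for z in(.085,.136,.30)]
    print(y,q(np.radians(y))[1][:,1],[None if k is None else np.round(k,2) for k in a][:1],[k is not None for k in a])
# tilt with lean azimuth perpendicular to closing dir
foot=np.array([.493,.243,.17])
for az in range(-180,180,30):
  for s in(90,-90):
    qq,M=q(np.radians(az+s),np.pi/4,np.radians(az)); p=foot-.08*M[:,2]
    k=env.solve_ik(p,qq); print(az,s,M[:,2],M[:,1],None if k is None else np.round(k,2))
E
```

```text
greenN [ 0.586 -0.28 ] [-0.9  0.2  0.7  1.   0.  -0.3 -0.7 -0.3]
greenS [ 0.4886 -0.3676] [-1.1  0.3  0.2  0.7 -0.1 -0.9 -0.4 -0.3]
pinkA [ 0.4009 -0.1243] [ 0.1  0.3  0.4  0.1  0.4 -0.2 -1.1  0.5]
pinkB [ 0.3534 -0.2303] [-0.2  0.5 -0.2  0.8  0.2 -1.9 -0.8  0.1]
-90 [ 0. -1.  0.] [array([-0.53,  0.32,  2.12, -0.  ,  0.7 ,  1.04])] [True, True, True]
-75 [ 0.2588 -0.9659  0.    ] [array([-0.53,  0.32,  2.12, -0.  ,  0.7 ,  0.78])] [True, True, True]
-60 [ 0.5   -0.866  0.   ] [array([-0.53,  0.32,  2.12, -0.  ,  0.7 ,  0.52])] [True, True, True]
-45 [ 0.7071 -0.7071  0.    ] [array([-0.53,  0.32,  2.12, -0.  ,  0.7 ,  0.26])] [True, True, True]
-30 [ 0.866 -0.5    0.   ] [array([-0.53,  0.32,  2.12, -0.  ,  0.7 , -0.  ])] [True, True, True]
-15 [ 0.9659 -0.2588  0.    ] [array([-0.53,  0.32,  2.12, -0.  ,  0.7 , -0.27])] [True, True, True]
0 [1. 0. 0.] [array([-0.53,  0.32,  2.12, -0.  ,  0.7 , -0.53])] [True, True, True]
15 [0.9659 0.2588 0.    ] [array([-0.53,  0.32,  2.12, -0.  ,  0.7 , -0.79])] [True, True, True]
30 [0.866 0.5   0.   ] [array([-0.53,  0.32,  2.12, -0.  ,  0.7 , -
[... 1723 characters left out ...]
 0.6124 -0.7071] [-0.866  0.5   -0.   ] [ 0.02 -0.06  2.4   1.18  0.72  2.78]
60 -90 [ 0.3536  0.6124 -0.7071] [ 0.866 -0.5    0.   ] [ 0.02 -0.06  2.4   1.18  0.72 -0.36]
90 90 [ 0.      0.7071 -0.7071] [-1.  0.  0.] [-0.05  0.15  2.18  0.92  1.09  2.52]
90 -90 [ 0.      0.7071 -0.7071] [1. 0. 0.] [-0.05  0.15  2.18  0.92  1.09 -0.62]
120 90 [-0.3536  0.6124 -0.7071] [-0.866 -0.5   -0.   ] [0.01 0.34 1.94 0.68 1.38 2.32]
120 -90 [-0.3536  0.6124 -0.7071] [0.866 0.5   0.   ] [ 0.01  0.34  1.94  0.68  1.38 -0.83]
150 90 [-0.6124  0.3536 -0.7071] [-0.5   -0.866  0.   ] [0.14 0.48 1.72 0.45 1.6  2.09]
150 -90 [-0.6124  0.3536 -0.7071] [ 0.5    0.866 -0.   ] [ 0.14  0.48  1.72  0.45  1.6  -1.05]
```

```bash
cat >> m.py <<'E'
from scipy.spatial.transform import Rotation as R
def q(yaw,tilt=0,az=0):
    r=R.from_euler("z",yaw)*R.from_quat([.7071068,.7071068,0,0])
    if tilt: r=R.from_rotvec(tilt*np.array([np.sin(az),-np.cos(az),0]))*r
    return np.roll(r.as_quat(),1),r.as_matrix()
def look(n):
    c=imaging.calibration("wrist"); im=imaging.snapshot("wrist"); cv2.imwrite(f"pics/{n}.png",im[:,:,::-1]); return im,c
E
python3 - <<'E'
from m import *
Y=np.radians(45)
env.move_pose([.58,0,.25],q(0)[0]); im,c=look("w_pot")
for b,ce,a in comps("wrist",im,(5,100,50),(22,255,255),60): print("or",b,ce,a,atz("wrist",ce,.017,c),atz("wrist",((b[0]+b[2])/2,(b[1]+b[3])/2),.017,c))
env.move_pose([.47,-.247,.30],q(Y)[0]); im,c=look("w_ball")
for b,ce,a in comps("wrist",im,(105,150,60),(130,255,255),60): print("bl",b,ce,a,atz("wrist",ce,.155,c))
print(env.current_t(),env.current_qpos())
a=cv2.imread("pics/w_pot.png");b=cv2.imread("pics/w_ball.png");cv2.imwrite("pics/w01.png",cv2.resize(np.hstack([a,b]),(800,300)))
E
```

```text
or [np.int32(60), np.int32(271), np.int32(96), np.int32(335)] [ 74.307  302.8887] 1150 [ 0.3199 -0.1507  0.017 ] [ 0.3247 -0.1508  0.017 ]
or [np.int32(468), np.int32(271), np.int32(503), np.int32(335)] [488.8268 303.1934] 1143 [ 0.8391 -0.1514  0.017 ] [ 0.8348 -0.1511  0.017 ]
or [np.int32(263), np.int32(344), np.int32(559), np.int32(370)] [417.6672 359.7097] 5625 [ 0.7572 -0.2327  0.017 ] [ 0.7479 -0.2285  0.017 ]
bl [np.int32(256), np.int32(194), np.int32(306), np.int32(230)] [279.8582 214.4871] 1121 [ 0.4774 -0.2563  0.155 ]
3.6833 [-0.5266  0.0097  2.0121  0.0001  1.1204 -1.3119]
```

View pics/w01.png

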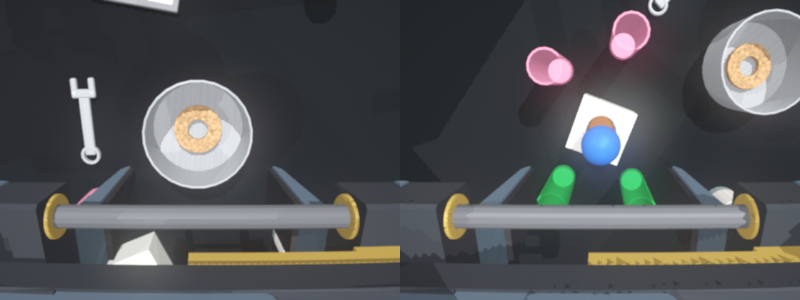

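Left view: ring centre at (198,130) in the composite, so (277,181) in the full picture. Right view: ball centre at (601,145), so (281,203) in the full picture, with the gripper axis running between the pink and green pairs.

```bash
python3 - <<'E'
from m import *
Y=np.radians(45)
c=imaging.calibration("wrist")
im=cv2.imread("pics/w_ball.png")[:,:,::-1].copy()
def ell(im,lo,hi,roi):
    x0,y0,x1,y1=roi; m=cv2.inRange(cv2.cvtColor(im,cv2.COLOR_RGB2HSV),lo,hi); k=np.zeros_like(m);k[y0:y1,x0:x1]=m[y0:y1,x0:x1]
    p=cv2.convexHull(cv2.findNonZero(k)); return cv2.fitEllipse(p)
e=ell(im,(100,90,40),(130,255,255),(240,160,320,245)); print(e,atz("wrist",e[0],.155,c))
r=ell(im,(5,60,50),(22,255,255),(440,40,555,140)); print("ring",r,atz("wrist",r[0],.017,c))
import copy
imp=cv2.imread("pics/w_pot.png")[:,:,::-1].copy()
r2=ell(imp,(5,60,50),(22,255,255),(220,130,330,230))
# camera pose at the pot view: same tool-frame offset
T=np.array(c["cam_to_world"]);def_=None
W=np.eye(4);W[:3,:3]=q(Y)[1];W[:3,3]=env.current_tool_pos()
W2=np.eye(4);W2[:3,:3]=q(0)[1];W2[:3,3]=[.58,0,.25]
c2=dict(c);c2["cam_to_world"]=W2@np.linalg.inv(W)@T
print("ring2",r2,atz("wrist",r2[0],.017,c2))
for cam,uv in(("scene",(288.5,217.5)),("side",(275.5,220))): print(atz(cam,uv,.017))
E
```

```text
((280.41302490234375, 204.03334045410156), (54.25458526611328, 57.41144943237305), 12.123472213745117) [ 0.4709 -0.2489  0.155 ]
ring ((487.1829833984375, 92.15374755859375), (60.35939407348633, 67.73950958251953), 42.50865173339844) [0.5719 0.0016 0.017 ]
ring2 ((276.7147521972656, 180.10731506347656), (65.8849868774414, 66.5087890625), 127.4693374633789) [0.5742 0.0046 0.017 ]
[0.5693 0.0136 0.017 ]
[0.5778 0.0077 0.017 ]
```

```bash
python3 - <<'E'
from m import *
Y=np.radians(45)
c=imaging.calibration("wrist"); T=np.array(c["cam_to_world"])
W=np.eye(4);W[:3,:3]=q(Y)[1];W[:3,3]=env.current_tool_pos()
W2=np.eye(4);W2[:3,:3]=q(0)[1];W2[:3,3]=[.58,0,.25]
c2=dict(c);c2["cam_to_world"]=W2@np.linalg.inv(W)@T
print("rim",atz("wrist",(276,187.6),.075,c2))
hand.gripper_to(.075,8)
B=[.4708,-.248]
env.move_straight([*B,.17],.15); env.move_straight([*B,.141],.06)
hand.gripper_to(.03,8); print(env.current_grip_width(),env.current_grip_force(),env.current_force())
env.move_straight([*B,.17],.05); env.move_straight([*B,.26],.15)
print(env.current_grip_width(),env.current_grip_force(),env.current_t())
s=imaging.snapshot("side"); cv2.imwrite("pics/side1.png",cv2.resize(s[150:400,150:420,::-1],(648,600)))
E
```

```text
rim [0.5743 0.0071 0.075 ]
0.04924965399109989 8.000120669603348 [-0.4689 -0.5006  1.5277]
0.04951532382073259 7.999969124794006 7.7833
```

View pics/side1.png

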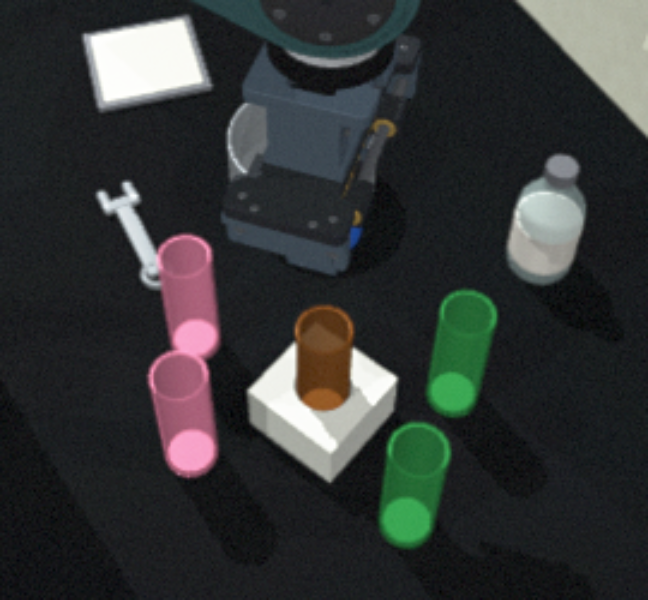

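The ball is in the gripper (its edge shows at (355,235)), and the tube still stands upright in the stand with its mouth at (324,325).

```bash
python3 - <<'E'
from m import *
Q=q(np.radians(45))[0]; P=[.575,.006]
env.move_pose([*P,.20],Q); env.move_straight([*P,.06],.12); env.move_straight([*P,.028],.04)
env.sleep(.2); f0=np.array(env.current_force())
for z in np.arange(.0265,.0199,-.001):
    env.move_straight([*P,z],.02); f=np.array(env.current_force())-f0
    print(round(z,4),f)
    if np.linalg.norm(f)>1.: break
w=env.current_grip_width()
for d in (.004,.01,.025): hand.gripper_to(w+d,5)
env.move_straight([*P,.06],.05); env.move_straight([*P,.25],.15)
im,c=look("w_after"); print(env.current_t())
cv2.imwrite("pics/w_after_c.png",im[:300,:,::-1])
s=imaging.snapshot("scene")
E
```

```text
0.0265 [ 0.9859 -1.5471 -0.7822]
14.9833
```

View pics/w_after_c.png

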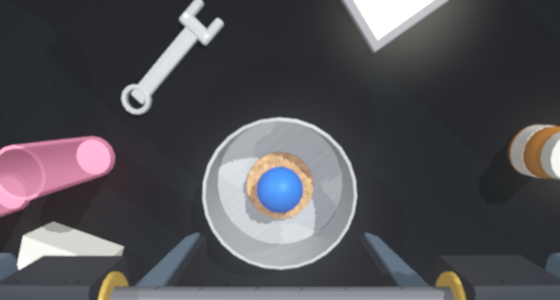

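The ball sits in the ring at (280,190), centred, and the pot has not moved. Next is the tube, starting with a fresh measurement.

```bash
python3 - <<'E'
from m import *
Y=np.radians(45)
im=cv2.imread("pics/w_after.png")[:,:,::-1].copy()
m=cv2.inRange(cv2.cvtColor(im,cv2.COLOR_RGB2HSV),(100,90,40),(130,255,255)); m[:150]=0;m[230:]=0;m[:,:240]=0;m[:,320:]=0
e=cv2.fitEllipse(cv2.convexHull(cv2.findNonZero(m)))
print("ball",e,atz("wrist",e[0],.036))
env.move_pose([.4708,-.248,.27],q(Y)[0]); hand.gripper_to(.075,8)
obs=[]
for cam in("wrist","scene","side"):
    c=imaging.calibration(cam); im=imaging.snapshot(cam); cv2.imwrite(f"pics/{cam}2.png",im[:,:,::-1])
    for b,ce,a in comps(cam,im,(5,100,40),(22,255,255),200):
        d=np.linalg.norm(ce-proj(cam,[.4708,-.248,.1],c)[0])
        if d<40: print(cam,b,ce,a,d); obs.append((cam,b,c))
for o in obs: print(o[0],*fitcyl([o],.023,.055,.14,(.47,-.247)))
print(*fitcyl(obs,.023,.055,.14,(.47,-.247)), env.current_t())
E
```

```text
ball ((279.42840576171875, 189.26644897460938), (44.66633224487305, 45.11366271972656), 70.54351806640625) [0.5739 0.0026 0.036 ]
wrist [np.int32(255), np.int32(166), np.int32(306), np.int32(231)] [278.5673 199.6613] 2235 4.326456678100894
scene [np.int32(169), np.int32(225), np.int32(197), np.int32(268)] [183.6799 246.1595] 909 0.4165062361631098
side [np.int32(272), np.int32(277), np.int32(297), np.int32(320)] [284.5257 297.8839] 913 0.5380202959940626
wrist [ 0.4703 -0.248 ] [-1.5 -0.4  1.5  0.4]
scene [ 0.4699 -0.247 ] [-0.5 -0.3  0.5  0.3]
side [ 0.4706 -0.2493] [ 0.3 -0.1 -0.3  0.1]
[ 0.4704 -0.2481] [-1.6 -0.3  1.5  0.5 -0.7  0.1  0.3  0.7 -0.1 -0.5 -0.7 -0.4] 16.4667
```

View pics/wrist2.png

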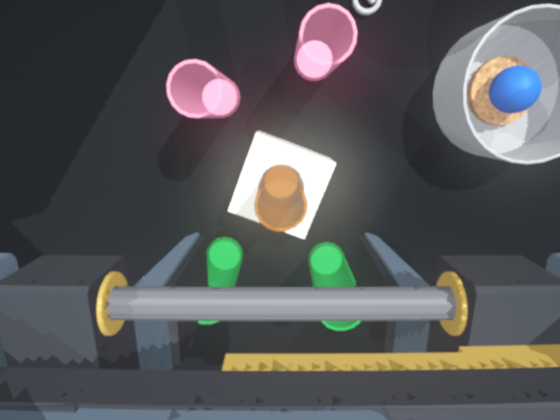

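```bash
python3 - <<'E'
from m import *
B=[.4704,-.2480]
env.move_straight([*B,.15],.15); env.move_straight([*B,.074],.05)
hand.gripper_to(.03,25); print(env.current_grip_width(),env.current_grip_force(),env.current_force())
env.move_straight([*B,.09],.03); print(env.current_force())
env.move_straight([*B,.24],.1)
print(env.current_grip_width(),env.current_grip_force(),env.current_force(),env.current_t())
az=np.arctan2(.243,.493)-np.pi
qv=q(az-np.pi/2)[0]; qt,M=q(az-np.pi/2,np.pi/4,az)
foot=np.array([.493,.244,.165])
p=foot-.064*M[:,2]
pv=foot+[0,0,.075]
print(env.solve_ik(pv,qv),env.solve_ik(p,qt))
env.move_pose(pv,qv); print(env.current_qpos())
env.move_pose(p,qt); env.sleep(.3)
print(env.current_grip_width(),env.current_grip_force(),env.current_force(),env.current_t(),env.current_qpos())
out=[]
for n in("scene","side"):
    s=imaging.snapshot(n); cv2.imwrite(f"pics/{n}3.png",s[:,:,::-1]); out.append(cv2.resize(s[60:300,150:420,::-1],(400,356)))
    c=imaging.calibration(n); print(n,proj(n,[foot,foot-.13*M[:,2],[.493,.244,.008]],c))
cv2.imwrite("pics/fin.png",np.hstack(out))
E
```

```text
0.046252889493569364 24.99752540141344 [0.144  0.0739 1.6231]
[ 0.2027 -0.5168 -1.6692]
0.04617159086101219 24.997633444145322 [-0.7642  0.6689 -2.0753] 21.9667
[ 0.4172  0.1102  2.0225 -0.      1.0089 -1.6115] [ 0.4294  0.5954  1.5725 -0.0205  1.7588 -1.5948]
[ 0.4159  0.1102  2.0225 -0.0002  1.0089 -1.6114]
0.045925575285388424 24.997484106570482 [ 0.0961 -0.1863 -0.7793] 24.85 [ 0.4293  0.593   1.5735 -0.0205  1.7582 -1.5948]
scene [[308.2885 116.4739]
 [345.6327  85.5686]
 [307.1195 163.6315]]
side [[204.3584 129.7086]
 [225.9291  82.6944]
 [210.6373 175.0885]]
```

View pics/fin.png

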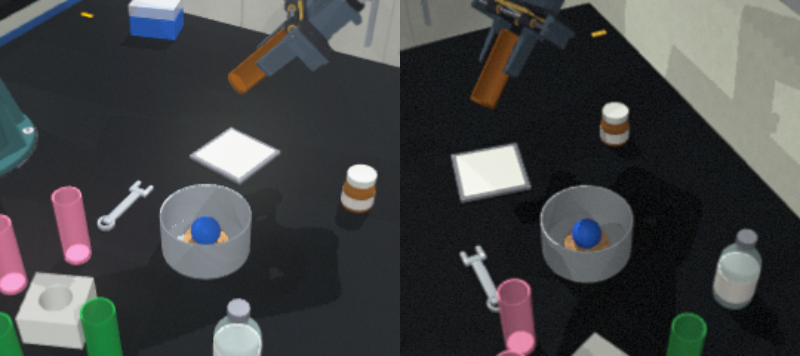

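The tube is held tilted over the pad, with its foot at about scene (312,115) and side (209,128). The ball is in the pot and the bystanders are unmoved. I'll measure the foot position and the tilt.

```bash
python3 - <<'E'
from m import *
W=np.array(env.current_tool_pos()); Rm=R.from_quat(np.roll(env.current_ee_rot(),-1)).as_matrix()
obs=[]
for n in("scene","side"):
    c=imaging.calibration(n); im=cv2.imread(f"pics/{n}3.png")[:,:,::-1].copy()
    m=cv2.inRange(cv2.cvtColor(im,cv2.COLOR_RGB2HSV),(5,100,40),(22,255,255))
    k,l,s,ce=cv2.connectedComponentsWithStats(m)
    i=min(range(1,k),key=lambda i:np.linalg.norm(ce[i]-proj(n,W+.04*Rm[:,2],c)[0])+(1e3 if s[i,4]<200 else 0))
    print(n,s[i],ce[i]); obs.append((n,c,(l==i)))
def sil(n,c,f,d,L):
    u=np.cross(d,[0,0,1]);u/=np.linalg.norm(u);v=np.cross(d,u);a=np.linspace(0,2*np.pi,40)
    P=[f+t*d+.023*(np.cos(x)*u+np.sin(x)*v) for t in(0,L) for x in a]
    return cv2.convexHull(proj(n,P,c).astype(np.float32))
d0=-Rm[:,2]; f0=W+.064*Rm[:,2]
# compare along-axis low end and side edges of masks with the model's, over the lowest 35 mm (free of fingers)
def res(p):
    f=f0+p[:3]; d=R.from_rotvec([p[3],p[4],0]).apply(d0); out=[]
    for n,c,m in obs:
        q0,q1=proj(n,[f0,f0+.04*d0],c); e=(q1-q0)/np.linalg.norm(q1-q0); g=np.array([-e[1],e[0]]); L=np.linalg.norm(q1-q0)
        y,x=np.nonzero(m); M=np.c_[x,y]-q0; h=np.zeros(m.shape,np.uint8)
        H=sil(n,c,f,d,.13)[:,0]-q0
        out.append((H@e).min()-((M@e).min()-.5))
        for t in(.0,.5,1.):
            z=M[np.abs(M@e-t*L)<1.5]@g
            # model side edges at t: intersect hull polygon with line
            A,B=H,np.roll(H,-1,0); sa,sb=A@e-t*L,B@e-t*L; k=sa*sb<0
            w=((A+(B-A)*(sa/(sa-sb+1e-9))[:,None])[k])@g
            out+=[w.min()-(z.min()-.5),w.max()-(z.max()+.5)]
    return np.array(out)
s=least_squares(lambda p:np.r_[res(p),p[3:]*5],np.zeros(5),diff_step=1e-4,x_scale=[.005]*3+[.05]*2)
f=f0+s.x[:3]; d=R.from_rotvec([s.x[3],s.x[4],0]).apply(d0)
print("start",np.round(res(np.zeros(5)),1)); print("fit",np.round(res(s.x),1))
print("nominal foot",f0,"fit foot",f,"tilt",np.degrees(np.arccos(d[2])),"nominal",np.degrees(np.arccos(d0[2])))
for n in("scene","side"):
    im=cv2.imread(f"pics/{n}3.png"); c=imaging.calibration(n)
    m=cv2.inRange(im,(150,150,150),(255,255,255)); k,l,st,ce=cv2.connectedComponentsWithStats(m)
    i=l[tuple(np.round(proj(n,[.493,.244,.008],c)[0]).astype(int)[::-1])]
    y,x=np.nonzero(l==i); r=cv2.minAreaRect(np.array([atz(n,(a,b),.008,c)[:2]*1000 for a,b in zip(x,y)],np.float32)); print("pad",r)
E
```

```text
scene [304  77  45  47 563] [320.595  103.9023]
side [197  80  33  54 850] [213.3647 107.7671]
start [-0.2  0.2 -0.7 -0.  -0.8 -0.1 -0.8  1.  -0.  -0.7  0.1 -1.   0.2 -0.8]
fit [-0.5  0.5 -0.4  0.3 -0.4  0.3 -0.4  0.7  0.2 -0.4  0.5 -0.6  0.6 -0.4]
nominal foot [0.493  0.244  0.1656] fit foot [0.4932 0.2436 0.1646] tilt 45.1463476127555 nominal 44.92680447967365
pad ((493.5887145996094, 249.1919403076172), (126.49368286132812, 127.68376922607422), 79.41553497314453)
pad ((492.4005432128906, 247.85928344726562), (117.55484771728516, 116.349609375), 79.4839096069336)
```

```bash
python3 - <<'E'
from m import *
p=np.array(env.current_tool_pos()); env.move_straight(p+[0,.004,0],.03); env.sleep(.7)
print(env.current_tool_pos(),env.current_grip_width(),env.current_grip_force(),np.abs(env.current_dq()).max(),env.current_t())
print(close_job())
E
```

```text
[0.5335 0.2679 0.2109] 0.04633613812075418 24.99751822091639 0.0018412213292141864 25.9333
the job is handed in; nothing more can be done
None
```

The job is handed in: the ball is in the pot's cork ring, and the tube is held still at about 45° with its foot about 165 mm above the middle of the pad. One flaw is that force noise stopped the lowering early, so I probably let the ball go about 4–5 mm above its seat instead of in full contact.

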